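Turn a manifold block over in the lever vise

TASK

The aluminium manifold block is clamped in the small lever vise with its two-port face up, but the flange face on its side (the large bore with a screw hole near each corner) is to be cleaned next. Swing the vise lever out to free the block, tip the block a quarter turn so that the flange face looks straight up, set it down flat and central on the bed between the jaws, not dropped, and swing the lever back until the jaw clamps the block firmly. Leave the other things on the bench where they are.

Things in the scene. Friction and masses are not known exactly. Their poses are not given: they have to be found in the camera images.
- vise: Low steel vise fixed to the bench. Origin: on the bench top under the clamped block's centre. x along the jaw travel, from the moving jaw to the fixed jaw (away from the robot); y to the lever's side (robot's left); z up. Base plate x -86 to +52, y +-40, 10 mm high; cam housing x -81 to -51, y +-28, top at z = 34 mm. Apart from the lever's knob nothing on the vise is higher than 35 mm.
- bed (a point): Centre of the flat bed on which the block stands: 20 mm above the bench, y +-20 mm, between the jaws. The jaws rise 14 mm above it, so only the lowest 14 mm of the block are between them.
- fixed_jaw (a point): Middle of the top edge of the fixed jaw's gripping face, at (20, 0, 34) mm in the vise frame. The jaw is 56 mm wide (y +-28) and reaches back to x = +50 mm.
- jaw: Moving jaw, 19 mm thick, 56 mm wide, top at z = 34 mm; its axes are the vise's, its origin coincides with the vise's at lever = 0. Its gripping face is then at x = -20 mm in the vise frame (40 mm between the jaws). It moves only with the lever, 12.5 mm along the vise's -x per rad: 52 mm between the jaws with the lever fully out.
- lever (a joint): Angle (rad) of the lever, which swings level about a vertical pin. 0: jaw just touching the clamped block; grows anticlockwise seen from above, as it swings out towards the robot and the jaw opens; stop at 0.96. Clamped on the block it ends near 0, at most 0.1 past it (stop at -0.10). It turns stiffly (0.25 N m, about 3.5 N at the knob) and stays where it is left; the clamp holds itself.
- lever_knob (a point): Middle of the grip of the grey upright knob on the lever's end: round, 17 to 18 mm thick between z = 32 and 60 mm, top at 65 mm; this point is 47 mm above the bench and 75 mm from the pin. At lever = 0 it lies 50 degrees anticlockwise from the vise's +x seen from the pin, at (-17, 57) mm in the vise frame, 18 mm clear of the block.
- lever_pivot (a point): The lever's pin (vertical axis), at (-65, 0) mm in the vise frame, at the same height as lever_knob.
- block: Aluminium block 40 x 60 x 60 mm (x, y, z), 0.3 to 0.5 kg, origin at its centre. The jaws grip its x faces. +z face, up at the start: two 11 mm ports. +y face, at the start to the vise's +y (left): the flange face, a 20 mm bore and a 5 mm screw hole near each corner. It starts on the bed with the vise's axes. Grasp across the 40 mm above the jaws, the tool leaning up to 45 degrees left or right.
- spanner: Bystander: flat open-ended spanner, 163 x 32 x 6 mm, lying right of the vise; origin at the centre of its underside.
- ferrule_box: Bystander: small clear box, 42 x 62 x 16 mm, right of the vise; origin at the centre of its underside.
- thread_tape: Bystander: white roll of thread tape, 55 mm across, 13 mm high; origin at the centre of its underside.
- timer: Bystander: square bench timer, 62 x 62 x 16 mm; origin at the centre of its underside.
- vial_rack: Bystander: white rack with vials, 56 x 132 x 40 mm; origin at the centre of its underside.
- beaker: Bystander: empty glass beaker, 45 mm across, 60 mm high; origin at the centre of its underside.
- syringe_case: Bystander: long dark blue case, 30 x 165 x 17 mm, at the left edge of the bench; origin at the centre of its underside.
- label_rolls: Bystander: flat roll of labels, 125 mm across, 27 mm high, at the left edge of the bench; origin at the centre of its underside.

How it is judged:
By the outcome, as a careful person would: the job done as asked, in the order asked, and still so for the second after the job is handed in, with the robot touching nothing.
It also fails if it takes over 64 s, if anything falls off the work surface, if the arm or the gripper's body presses on something with over 40 N, if the wrist force passes 120 N, or if a joint passes its speed limit or range.

ROBOT

A 6-joint arm with a two-finger parallel gripper is mounted at the origin on a cart in front of the work surface, level with it; the furniture and walls round the work are solid. World frame = base frame: x ahead of the robot, y to its left, z up, the work surface at z = 0. Lengths are in mm, angles in degrees, forces in N, time in s.
With the tool pointing down it reaches from about 300 to 850 mm from the base axis. Payload 4.2 kg.
Tool frame: the origin (TCP) lies at the very end of the fingers, on their centre line; the grasp point (between the pads) lies 19 mm behind it (env.tcp_to_grasp is the distance from the TCP to the grasp point, in mm); z points along the fingers, y is the line along which they close (so a half turn about z gives the same grasp; the last joint's range is limited). The gripper opens to 91 mm and grips with 3 to 60 N. Pads are 32 mm wide; open, the fingers measure 118 mm over their backs; the gripper's body (76 mm by 178 mm) begins 60 mm behind the grasp point.
Start: joints at [73.453, 18.312, 89.639, -0, 72.044, -1.146], TCP at [152.707, 554.368, 213.976] pointing down, gripper open.
Joint ranges: [-177.97, 177.97], [-48.28, 115.42], [12.27, 149.76], [-77.06, 257.06], [2.81, 150.46], [-146.56, 146.56]. Speed limits (degrees/s): [147.25, 147.25, 180, 180, 180, 180].

INTERFACE

Orientations are given as [roll, pitch, yaw] about the fixed x, y, z axes, in that order (R = Rz(yaw) Ry(pitch) Rx(roll)).
In Python, from workcell import env gives the robot as it stands.
- The arm moves only by the tool move_arm, never from a script. Its argument "plan" is a list of rows, each a list of 3 entries, a list of its own where there are three numbers: the shift along the world's x, y, z in cm, then the turn about the world's z in degrees, then the closure, from 0 (fully open) to 1 (shut). In form: [[[x, y, z], turn, claw], ...]. A call has 1 to 5 rows; each row shifts and turns the commanded pose from where the row before left it; what a row does not reach is not made up. A row lasts 1/10 s, in which the tool goes at most 50 mm and 8.59 degrees, less where a joint would pass 70% of its speed; a pose out of reach is approached as far as the arm can. A call is refused whole if a number of a shift passes 5 or a number of a turn 8.59, either way. A call with a gripper value outside its range is refused whole. The fingers move at their own pace and stop on an object; "squeeze" is the grip in N (left out, the last holds). Time passes only in rows, so rows that do not move let the fingers close. It gives the time, the measured TCP pose, the force, the opening and the grip force at its end, in the units of the state.
- env.state(): the state, without advancing time (a new reading comes with each control period).
- env.grab_frame(name): name is "side" or "top"; returns a dict with "frame" (384x512x3 uint8, red, green, blue), "z_map" (384x512 float32, mm along the optical axis (not along the pixel's ray), 0 where there is no reading), "fovy" (degrees; the focal length in pixels is half the picture's height over the tangent of half this angle, whatever the lens; pixels are square), "cx", "cy" (the principal point, pixels), "D" ([k1, k2, p1, p2, k3] as OpenCV has them; the pictures are not rectified), "position" and "orientation" of the camera in the world. Camera axes: x right, y down, z forward; pixel columns grow to the right and rows downward; lengths in mm; the calibration is good to about 2 mm. A picture is of the moment at which its call begins.
- env.job_done(): hands the job in; it is judged then, once.
Trained networks look in a picture, given as the dict that the camera call returned (one of the last four; its "shot" number tells which), for a name from the list of things; names that differ only in an ending like _2 or _b are one class to them, and where a whole thing is asked for, a point or a joint stands for the part that bears it (a point fixed in the world has none). Each returns a list of dicts, best first, with "score" (0 to 1); they miss things now and then, are a little off and sometimes report something else, mostly with a low value. They report only what shows in the picture. A call takes as long as a camera call.
- env.search_frame(picture, label): "point" ([column, row] in pixels, amid what is visible of it).
- env.landmark_of(picture, label): "point" ([column, row] in pixels: a listed point, or the origin of a listed thing).
The state is a dict: "time_s": time; "qpos": joint angles; "qvel": joint speeds; "effort": joint torques, N m; "ee_pos": TCP position; "ee_rot": TCP orientation; "force": force on the tool from outside, world axes, zero at the start; "torque": the same for the moment, N m; "gripper_width": finger opening in mm; "gripper_force": force on a finger pad.
Only numpy, scipy, OpenCV 4.12 (cv2) and the standard library are available. Lean on these libraries where they do the work, as an engineer would, in place of code of your own. Each camera call takes 0.05 s, during which the arm holds its last target. There are 200 camera calls.

## Working session

There is one attempt and no reset: what is moved stays moved. The work goes in short steps, Python scripts to look and compute and a tool call to move; the robot and the scene stay as the last step left them, time stands still between calls to the robot, and variables do not carry over. Pictures are saved under pics/ and viewed, at most 10 in all, crops included, and the job is handed in when it is done.

Besides the shell and the picture viewer there is one more tool, called after "Request:" as name(argument=value, ...), one argument or row to a line, values as JSON. move_arm: Moves the arm, as the interface text tells. Its arguments: {"type":"object","properties":{"plan":{"type":"array","items":{"type":"array"}},"squeeze":{"type":"number"}},"required":["plan"]}

```bash
mkdir -p pics
cat > h.py <<'E'
import numpy as np,cv2
from scipy.spatial.transform import Rotation as R
from workcell import env
def K(f):
    F=192/np.tan(np.radians(f["fovy"])/2); return np.array([[F,0,f["cx"]],[0,F,f["cy"]],[0,0,1]]),np.array(f["D"],float)
def Rc(f):
    o=np.array(f["orientation"],float)
    return o if o.shape==(3,3) else R.from_euler('xyz',o,degrees=True).as_matrix()
def ray(f,p):
    k,D=K(f); u=cv2.undistortPointsIter(np.array([[p]],float),k,D,None,None,(3,50,1e-9))[0,0]
    return np.array(f["position"],float),Rc(f)@np.array([u[0],u[1],1])
def onz(f,p,z):
    c,d=ray(f,p); return c+d*(z-c[2])/d[2]
def tri(f,p,g,q):
    c,d=ray(f,p);e,h=ray(g,q);A=np.stack([d,-h],1);s=np.linalg.lstsq(A,e-c,rcond=None)[0]
    a,b=c+d*s[0],e+h*s[1];return (a+b)/2,np.linalg.norm(a-b)
def cloud(f):
    k,D=K(f);v,u=np.mgrid[0:384,0:512];n=cv2.undistortPointsIter(np.stack([u,v],-1).reshape(-1,1,2).astype(float),k,D,None,None,(3,50,1e-9))[:,0]
    z=f["z_map"].ravel();P=np.c_[n*z[:,None],z]@Rc(f).T+np.array(f["position"]);P[z==0]=np.nan;return P.reshape(384,512,3)
E
python3 - <<'E'
from h import *
s=env.state();print({k:np.round(s[k],2) for k in("ee_pos","ee_rot","gripper_width","force")},env.tcp_to_grasp)
f=env.grab_frame("top");g=env.grab_frame("side")
for n,q in(("top",f),("side",g)):
    cv2.imwrite(f"pics/{n}0.png",q["frame"][:,:,::-1]);print(n,np.round(q["position"]),np.round(q["orientation"],1),q["fovy"],np.round(q["D"],3))
for l in["bed","fixed_jaw","lever_knob","lever_pivot","block","vise","jaw"]:
    a=env.landmark_of(f,l);b=env.landmark_of(g,l)
    print(l,[(np.round(x["point"]),round(x["score"],2)) for x in(a[:1]+b[:1])],end=" ")
    if a and b: t=tri(f,a[0]["point"],g,b[0]["point"]);print(np.round(t[0],1),round(t[1],1))
    else: print()
for l in["spanner","ferrule_box","thread_tape","timer","vial_rack","beaker","syringe_case","label_rolls"]:
    a=env.landmark_of(f,l);print(l,[np.round(onz(f,x["point"],0)) for x in a[:1]])
E
```

```text
{'ee_pos': array([152.56, 553.87, 213.12]), 'ee_rot': array([-179.9,   -0. ,  164.6]), 'gripper_width': np.float64(91.19), 'force': array([-0.67, -0.56,  0.05])} 18.8
top [ 231.  152. 1495.] [-169.5   -0.   -89.9] 45.259171697072446 [-0.082  0.     0.     0.     0.   ]
side [ 450. -626.  758.] [-133.    -0.9   -3.4] 53.96937905705527 [0.029 0.    0.    0.    0.   ]
bed [(array([240., 203.]), 0.77), (array([234., 179.]), 0.75)] [463.2 212.1  27.7] 17.3
fixed_jaw [(array([237., 198.]), 0.73), (array([242., 170.]), 0.79)] [482.7 222.9  49.1] 3.0
lever_knob [(array([221., 213.]), 0.48), (array([233., 179.]), 0.57)] [452.1 280.6 -36.1] 5.0
lever_pivot [(array([243., 227.]), 0.48), (array([214., 172.]), 0.51)] [395.6 204.3  58. ] 9.1
block [(array([236., 203.]), 0.62), (array([236., 170.]), 0.7)] [465.7 225.8  47.7] 5.8
vise [(array([238., 208.]), 0.68), (array([237., 183.]), 0.77)] [ 4.633e+02  2.229e+02 -4.000e-01] 4.3
jaw [(array([234., 183.]), 0.57)] 
spanner [array([434.,  33.,   0.])]
ferrule_box [array([534.,   3.,   0.])]
thread_tape [array([402., -32.,   0.])]
timer [array([ 381., -199.,    0.])]
vial_rack [array([ 507., -128.,    0.])]
beaker [array([399., -95.,   0.])]
syringe_case [array([446., 483.,   0.])]
label_rolls [array([633., 455.,   0.])]
```

View pics/top0.png

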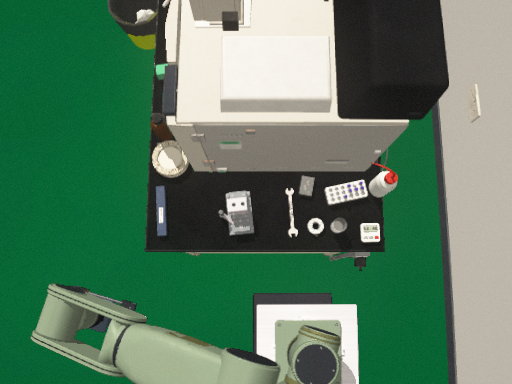

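View pics/side0.png

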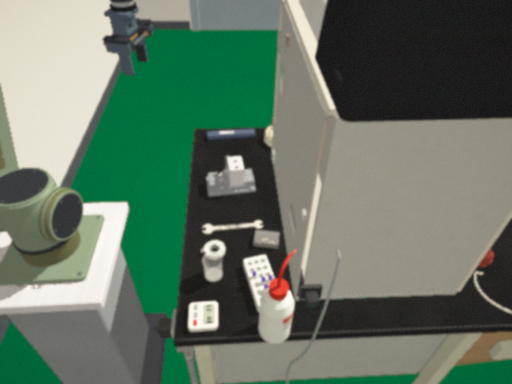

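Run:
```python
from h import *
f=env.grab_frame("top");g=env.grab_frame("side")
for n,q in(("top",f),("side",g)):
    P=cloud(q).reshape(-1,3);P=P[~np.isnan(P[:,0])]
    w=P[(abs(P[:,0]-455)<110)&(abs(P[:,1]-225)<110)]
    print(n,"zhist",np.histogram(w[:,2],bins=[-20,-5,5,15,25,40,55,62,70,77,85,100,300])[0])
    for a,b in((70,90),(28,40),(54,68),(5,16)):
        s=w[(w[:,2]>a)&(w[:,2]<b)]
        if len(s)>5: r=cv2.minAreaRect(s[:,:2].astype(np.float32));print((a,b),len(s),"z",np.round(np.median(s[:,2]),1),"rect",np.round(r[0],1),np.round(r[1],1),round(r[2],1),"min/max",np.round(s[:,:2].min(0)),np.round(s[:,:2].max(0)))
    c=P[(P[:,2]>100)&(P[:,2]<400)&(P[:,1]>100)&(P[:,1]<350)&(P[:,0]>400)];print("cab x",np.round(np.percentile(c[:,0],[1,5,50]),0) if len(c) else None)
    b=P[(abs(P[:,2])<6)&(abs(P[:,1]-330)<40)];print("bench x",np.round(np.percentile(b[:,0],[1,99])))
t=cv2.resize(f["frame"][180:250,200:310],None,fx=5,fy=5,interpolation=cv2.INTER_CUBIC)
s=cv2.resize(g["frame"][140:250,190:290],None,fx=5,fy=5,interpolation=cv2.INTER_CUBIC)
h=max(len(t),len(s));o=np.zeros((550,1050,3),np.uint8);o[:350,:550]=t;o[:550,550:]=s[:550]
cv2.imwrite("pics/c1.png",cv2.resize(o,(800,419))[:,:,::-1])
```

```text
top zhist [  75 2757  761  110  390   47   11   25   43  184   30    0]
(70, 90) 257 z 81.2 rect [460.9 234.2] [41.6 83.5] 4.7 min/max [439. 193.] [484. 275.]
(28, 40) 371 z 35.6 rect [447.6 226.6] [132.4  83.3] 0.4 min/max [381. 185.] [514. 268.]
(54, 68) 32 z 63.1 rect [439.  234.6] [15.8 88.5] 1.8 min/max [430. 191.] [448. 279.]
(5, 16) 775 z 7.1 rect [454.9 225.8] [217.8 219. ] 89.9 min/max [346. 117.] [564. 335.]
cab x [575. 578. 579.]
bench x [322. 585.]
side zhist [  19 2344  296  151  438   75   37   38   62  156    0    0]
(70, 90) 218 z 78.3 rect [461.6 219.7] [40.2 66.1] 6.4 min/max [440. 185.] [483. 252.]
(28, 40) 400 z 32.4 rect [445.6 227.3] [130.6  85.9] 6.3 min/max [380. 178.] [514. 269.]
(54, 68) 75 z 61.4 rect [456.8 231.5] [37.4 89.1] 9.8 min/max [431. 187.] [482. 274.]
(5, 16) 315 z 9.0 rect [437.1 186.4] [ 71.6 152.7] 70.4 min/max [375. 167.] [517. 245.]
cab x [574. 577. 579.]
bench x [323. 580.]
```

View pics/c1.png

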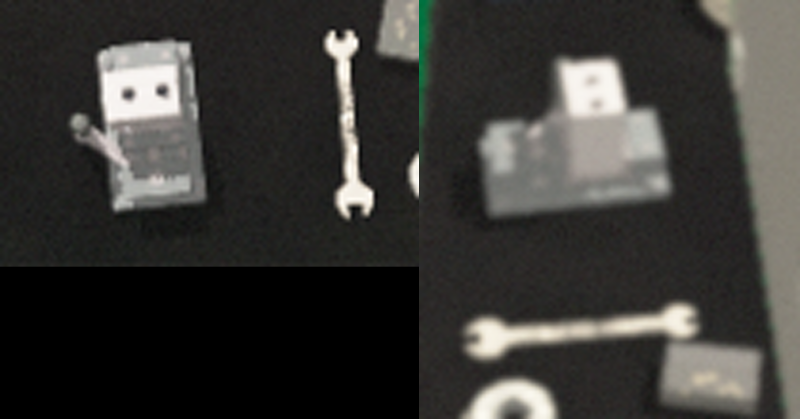

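```bash
cat >> h.py <<'E'
def top_rect(f,z=80,lo=185,c=(463,223),r=60):
    m=f["frame"].min(2)>lo; vs,us=np.nonzero(m)
    P=np.array([onz(f,(u,v),z)[:2] for u,v in zip(us,vs) if np.hypot(*(onz(f,(u,v),z)[:2]-c))<r],np.float32)
    return len(P),P.mean(0).round(1),cv2.minAreaRect(P),P
def V(p,o,a): # vise->world
    return np.array(o)+R.from_euler('z',a,degrees=True).as_matrix()[:2,:2]@np.array(p)
E
python3 - <<'E'
from h import *
f=env.grab_frame("top");g=env.grab_frame("side")
for q in(f,g):
  for lo in(170,190,210):
    n,c,r,P=top_rect(q,lo=lo);print(lo,n,c,np.round(r[0],1),np.round(r[1],1),round(r[2],1))
# bigger landmarks stats: repeated
for l in["lever_knob","lever_pivot","vise","block","fixed_jaw","bed"]:
    z={"lever_knob":47,"lever_pivot":47,"vise":0,"block":50,"fixed_jaw":34,"bed":20}[l]
    print(l,[np.round(onz(q,a["point"],z)[:2],1) for q in(f,g) for a in env.landmark_of(q,l)[:1]])
P=cloud(f);k=P[(P[...,1]>255)&(P[...,1]<320)&(P[...,0]>400)&(P[...,0]<480)&(P[...,2]>20)];print(len(k),np.round(k[np.argsort(-k[:,2])][:25:2],0).tolist())
P=cloud(f);k=P[(P[...,2]>30)&(P[...,2]<40)&(P[...,1]<258)&(P[...,1]>170)&(P[...,0]>370)&(P[...,0]<530)]
for x in range(380,520,10):
    s=k[abs(k[:,0]-x)<5];print(x,len(s),s[:,1].min().round() if len(s) else 0,s[:,1].max().round() if len(s) else 0,end="; ")
E
```

```text
170 374 [467.2 224.4] [452.3 219.6] [94.3 72. ] 0.8
190 263 [461.5 224.7] [452.7 219.3] [93.2 69.2] 3.4
210 217 [462.1 223.9] [462.1 223.4] [40.1 59.4] 6.6
170 232 [463.8 214. ] [463.8 208.4] [50.6 89.5] 21.1
190 184 [460.4 218.3] [460.8 218.6] [39.8 60.9] 4.9
210 150 [460.5 219.6] [460.7 219. ] [37.7 57.3] 5.2
lever_knob [array([443.8, 270.5]), array([435.6, 264.2])]
lever_pivot [array([393.2, 206.2]), array([470.5, 218.1])]
vise [array([456.5, 208.7]), array([457.9, 226.6])]
block [array([460.5, 227.6]), array([461.5, 218.5])]
fixed_jaw [array([482.9, 226.7]), array([484.1, 228.8])]
bed [array([473.1, 219.2]), array([458.1, 217.9])]
48 [[443.0, 275.0, 73.0], [441.0, 275.0, 70.0], [435.0, 272.0, 68.0], [444.0, 278.0, 67.0], [444.0, 272.0, 66.0], [435.0, 278.0, 65.0], [435.0, 275.0, 64.0], [439.0, 275.0, 63.0], [442.0, 266.0, 61.0], [445.0, 269.0, 61.0], [442.0, 279.0, 60.0], [434.0, 279.0, 53.0], [431.0, 277.0, 48.0]]
380 17 188.0 235.0; 390 52 185.0 239.0; 400 50 185.0 239.0; 410 33 185.0 242.0; 420 15 207.0 239.0; 430 48 188.0 243.0; 440 43 188.0 249.0; 450 1 191.0 191.0; 460 1 191.0 191.0; 470 0 0 0; 480 0 0 0; 490 19 195.0 246.0; 500 42 195.0 250.0; 510 32 195.0 250.0;
```

Request:
move_arm(
  plan=[
    [[3.2,-3.1,0],-7.7,0],
    [[3.2,-3.1,0],-7.7,0],
    [[3.2,-3.1,0],-7.7,0],
    [[3.2,-3.1,0],-7.7,0],
    [[3.2,-3.1,0],-7.7,0],
  ],
  squeeze=30,
)

```text
time_s: 2.5
ee_pos: [313.7, 398.1, 214.1]
ee_rot: [180.0, -0.0, 125.8]
force: [-0.4, 2.0, -0.8]
gripper_width: 91.5
gripper_force: 0.0
```

Request:
move_arm(
  plan=[
    [[3.2,-3.1,0],-7.7,0],
    [[3.2,-3.1,0],-7.7,0],
    [[3.2,-3.1,0],-7.7,0],
    [[3.2,-3.1,-2],-7.7,0],
    [[0,0,-3],0,0],
  ],
)

```text
time_s: 3.0
ee_pos: [445.6, 272.9, 165.2]
ee_rot: [179.6, -0.1, 94.9]
force: [-0.1, -0.0, 0.3]
gripper_width: 91.3
gripper_force: 0.0
```

Run:
```python
from h import *
s=env.state();print({k:np.round(s[k],2) for k in("time_s","qpos","ee_pos","ee_rot","gripper_width","force")})
```

```text
{'time_s': np.float64(3.0), 'qpos': array([ 30.29,  15.56, 101.09,  -0.12,  62.97,  25.48]), 'ee_pos': array([445.6 , 272.87, 165.19]), 'ee_rot': array([ 1.7961e+02, -6.0000e-02,  9.4860e+01]), 'gripper_width': np.float64(91.27), 'force': array([-0.1 , -0.04,  0.28])}
```

Request:
move_arm(
  plan=[
    [[-0.1,0.1,0],0,0],
    [[0,0,-3],0,0],
    [[0,0,-3],0,0],
    [[0,0,-3],0,0],
    [[0,0,0],0,0],
  ],
)

```text
time_s: 3.5
ee_pos: [437.0, 276.0, 71.9]
ee_rot: [-179.6, 0.2, 95.4]
force: [-1.0, -0.5, 1.1]
gripper_width: 91.5
gripper_force: 0.0
```

Run:
```python
from h import *
f=env.grab_frame("top");g=env.grab_frame("side")
t=cv2.resize(f["frame"][170:260,190:290],None,fx=4,fy=4,interpolation=cv2.INTER_CUBIC)
s=cv2.resize(g["frame"][120:220,185:285],None,fx=4,fy=4,interpolation=cv2.INTER_CUBIC)
o=np.zeros((400,800,3),np.uint8);o[:360,:400]=t;o[:,400:]=s
cv2.imwrite("pics/c2.png",o[:,:,::-1])
```

```text
(no output)
```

View pics/c2.png

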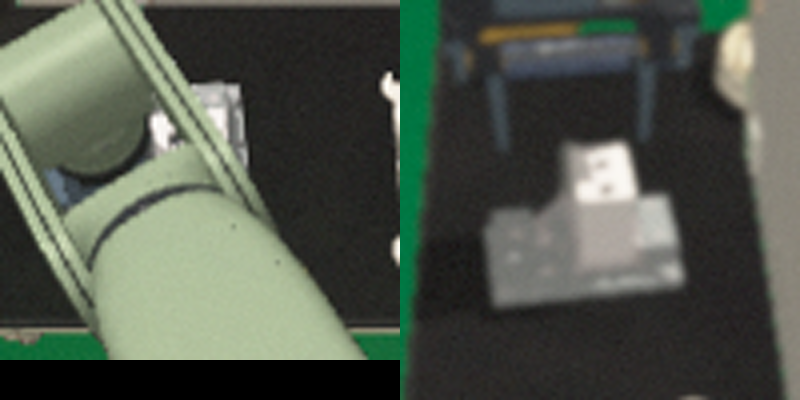

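Top view (left) is blocked by the arm; the side view shows the open fingers (about 500,120 and 645,110 in the crop) behind the block, around the knob. I'll descend and grip the knob.

Request:
move_arm(
  plan=[
    [[0,0,-2],0,0],
    [[0,0,-1.6],0,0],
    [[0,0,0],0,0.6],
    [[0,0,0],0,1],
    [[0,0,0],0,1],
  ],
  squeeze=15,
)

```text
time_s: 4.1
ee_pos: [440.8, 277.2, 39.8]
ee_rot: [179.8, -0.1, 95.3]
force: [0.1, 1.1, 0.8]
gripper_width: 69.8
gripper_force: 0.0
```

Request:
move_arm(
  plan=[
    [[0,0,0],0,1],
    [[0,0,0],0,1],
    [[0,0,0],0,1],
    [[0,0,0],0,1],
  ],
)

```text
time_s: 4.5
ee_pos: [439.7, 276.4, 38.1]
ee_rot: [180.0, -0.0, 95.3]
force: [-1.0, -0.5, 0.7]
gripper_width: 37.8
gripper_force: 0.0
```

Request:
move_arm(
  plan=[
    [[0,0,0],0,1],
    [[0,0,0],0,1],
    [[0,0,0],0,1],
    [[0,0,0],0,1],
    [[0,0,0],0,1],
  ],
)

```text
time_s: 5.0
ee_pos: [438.0, 275.9, 37.8]
ee_rot: [-179.8, 0.1, 95.3]
force: [-5.6, -0.5, 3.0]
gripper_width: 16.2
gripper_force: 15.0
```

Run:
```python
import numpy as np
a=50+5.2
for n in range(0,57,5): t=np.radians(a+n);print(n,np.round(7.5*(np.cos(t)-np.cos(np.radians(a))),2),np.round(7.5*(np.sin(t)-np.sin(np.radians(a))),2))
```

```text
0 0.0 0.0
5 -0.55 0.35
10 -1.13 0.65
15 -1.74 0.9
20 -2.36 1.09
25 -3.0 1.23
30 -3.65 1.32
35 -4.31 1.34
40 -4.96 1.31
45 -5.61 1.22
50 -6.25 1.08
55 -6.87 0.88
```

Request:
move_arm(
  plan=[
    [[-0.55,0.35,0],0,1],
    [[-0.58,0.3,0],0,1],
    [[-0.61,0.25,0],0,1],
    [[-0.62,0.19,0],0,1],
    [[-0.64,0.14,0],0,1],
  ],
)

```text
time_s: 5.5
ee_pos: [412.6, 289.7, 37.9]
ee_rot: [179.6, -0.1, 95.4]
force: [6.6, 1.5, -7.1]
gripper_width: 16.4
gripper_force: 15.0
```

Request:
move_arm(
  plan=[
    [[-0.65,0.09,0],0,1],
    [[-0.66,0.02,0],0,1],
    [[-0.65,-0.03,0],0,1],
    [[-0.65,-0.09,0],0,1],
    [[-0.64,-0.14,0],0,1],
  ],
)

```text
time_s: 6.0
ee_pos: [381.3, 290.8, 38.7]
ee_rot: [179.4, -0.4, 95.3]
force: [5.5, 5.5, -4.7]
gripper_width: 16.5
gripper_force: 15.0
```

Request:
move_arm(
  plan=[
    [[-0.62,-0.2,0],0,1],
    [[0,0,0],0,1],
    [[0,0,0],0,1],
    [[0,0,0],0,1],
  ],
)

```text
time_s: 6.4
ee_pos: [373.6, 288.1, 38.7]
ee_rot: [179.6, -0.3, 95.3]
force: [0.0, 7.5, -1.4]
gripper_width: 16.4
gripper_force: 15.0
```

Request:
move_arm(
  plan=[
    [[0,0,0],0,0],
    [[0,0,0],0,0],
    [[0,0,0],0,0],
    [[0,0,0],0,0],
    [[0,0,2],0,0],
  ],
)

```text
time_s: 6.9
ee_pos: [369.4, 283.8, 56.3]
ee_rot: [-179.7, 0.2, 95.3]
force: [1.1, 0.4, 0.7]
gripper_width: 53.7
gripper_force: 0.0
```

Request:
move_arm(
  plan=[
    [[0,0,3],0,0],
    [[0,0,3],0,0],
    [[3,-1.7,1],0,0],
    [[3,-1.7,0],0,0],
    [[2.9,-1.8,0],0,0],
  ],
)

```text
time_s: 7.4
ee_pos: [461.2, 232.7, 128.7]
ee_rot: [179.9, -0.0, 95.3]
force: [-0.4, 1.0, -0.0]
gripper_width: 90.2
gripper_force: 0.0
```

Request:
move_arm(
  plan=[
    [[0,0,0],0,0],
    [[0,0,0],0,0],
    [[0,0,0],0,0],
  ],
)

```text
time_s: 7.7
ee_pos: [459.0, 233.2, 127.7]
ee_rot: [-179.9, 0.0, 95.3]
force: [0.1, -0.3, 0.2]
gripper_width: 91.4
gripper_force: 0.0
```

Run:
```python
from h import *
g=env.grab_frame("side")
s=cv2.resize(g["frame"][120:220,185:285],None,fx=5,fy=5,interpolation=cv2.INTER_CUBIC)
cv2.imwrite("pics/c3.png",s[:,:,::-1])
```

```text
(no output)
```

View pics/c3.png

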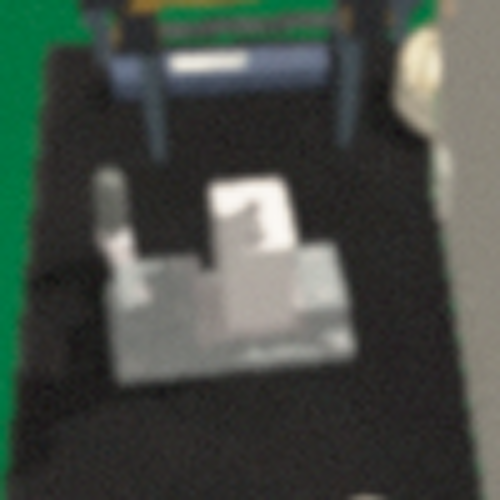

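Request:
move_arm(
  plan=[
    [[0,0,-3],0,0],
    [[0,0,-3],0,0],
    [[0,0,-2],0,0],
    [[0,0,-0.7],0,0.3],
    [[0,0,0],0,0.6],
  ],
  squeeze=12,
)

```text
time_s: 8.25
ee_pos: [459.0, 233.4, 40.4]
ee_rot: [-179.9, 0.0, 95.4]
force: [0.6, -0.8, 0.5]
gripper_width: 78.1
gripper_force: 0.0
```

Request:
move_arm(
  plan=[
    [[0,0,0],0,1],
    [[0,0,0],0,1],
    [[0,0,0],0,1],
    [[0,0,0],0,1],
    [[0,0,0],0,1],
  ],
)

```text
time_s: 8.75
ee_pos: [458.9, 233.1, 41.3]
ee_rot: [-179.9, -0.0, 95.3]
force: [-3.9, 0.4, 4.7]
gripper_width: 40.0
gripper_force: 11.9
```

Request:
move_arm(
  plan=[
    [[0,0,0],0,1],
    [[0,0,0],0,1],
  ],
)

```text
time_s: 8.95
ee_pos: [458.9, 233.1, 41.3]
ee_rot: [-179.9, -0.0, 95.3]
force: [-4.7, 0.3, 4.9]
gripper_width: 40.2
gripper_force: 11.9
```

Request:
move_arm(
  plan=[
    [[-0.2,0,0],0,1],
    [[0,0,1],0,1],
    [[0,0,2],0,1],
    [[0,0,3],0,1],
    [[0,0,1],0,1],
  ],
)

```text
time_s: 9.45
ee_pos: [459.5, 233.8, 113.3]
ee_rot: [179.7, -0.1, 95.3]
force: [1.0, 0.2, -4.0]
gripper_width: 39.9
gripper_force: 12.0
```

Request:
move_arm(
  plan=[
    [[0,0,0],0,1],
    [[0,0,0],0,1],
    [[0,0,0],0,1],
  ],
)

```text
time_s: 9.75
ee_pos: [456.9, 232.6, 109.5]
ee_rot: [-179.8, 0.1, 95.3]
force: [-0.1, 0.5, -4.2]
gripper_width: 39.7
gripper_force: 12.0
```

Run:
```python
from h import *
s=env.state();print({k:np.round(s[k],2) for k in("time_s","ee_pos","gripper_width","force","torque")})
g=env.grab_frame("side");f=env.grab_frame("top")
s=cv2.resize(g["frame"][120:220,185:285],None,fx=5,fy=5,interpolation=cv2.INTER_CUBIC)
cv2.imwrite("pics/c4.png",s[:,:,::-1])
P=cloud(g);w=P[(abs(P[...,0]-460)<30)&(abs(P[...,1]-225)<50)&(P[...,2]>60)&(P[...,2]<170)]
print(len(w));
for z in range(60,170,6):
    k=w[abs(w[:,2]-z)<3];print(z,len(k),np.round(k[:,:2].min(0)) if len(k) else"",np.round(k[:,:2].max(0)) if len(k) else "")
```

```text
{'time_s': np.float64(9.75), 'ee_pos': array([456.94, 232.63, 109.48]), 'gripper_width': np.float64(39.67), 'force': array([-0.12,  0.52, -4.21]), 'torque': array([-0.06,  0.09,  0.07])}
594
60 0  
66 0  
72 0  
78 0  
84 8 [438. 191.] [479. 242.]
90 23 [440. 185.] [482. 212.]
96 30 [441. 188.] [482. 210.]
102 23 [441. 188.] [482. 207.]
108 29 [436. 187.] [486. 220.]
114 36 [433. 187.] [486. 217.]
120 34 [433. 187.] [489. 217.]
126 42 [430. 187.] [489. 220.]
132 37 [431. 187.] [489. 220.]
138 48 [431. 186.] [489. 237.]
144 172 [431. 188.] [489. 251.]
150 61 [431. 187.] [489. 251.]
156 14 [432. 210.] [489. 236.]
162 26 [432. 210.] [489. 245.]
168 11 [432. 209.] [489. 239.]
```

View pics/c4.png

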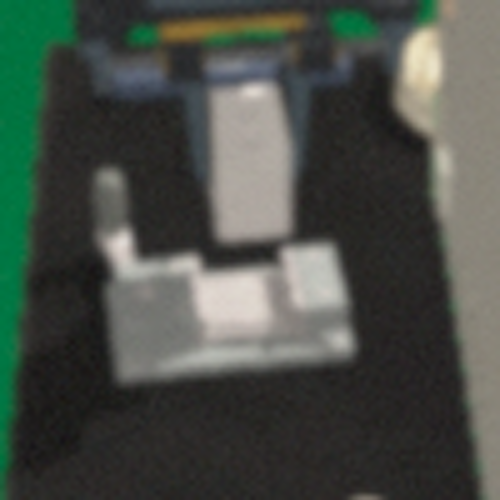

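```bash
cat >> h.py <<'E'
from scipy.optimize import least_squares
O=(461.5,221.5);A=5.2
def tilt(th0=0,shift=(-12,-10)):
    """fit 60x60 square (vise y,z) to side cloud of the held block -> theta, centre in world-ish vise frame"""
    g=env.grab_frame("side");s=env.state();p=np.array(s["ee_pos"]);P=cloud(g).reshape(-1,3);P=P[~np.isnan(P[:,0])]
    ang=np.radians(A);M=np.array([[np.cos(ang),np.sin(ang)],[-np.sin(ang),np.cos(ang)]])
    L=(P[:,:2]-p[:2])@M.T;z=P[:,2]-(p[2]+19)
    k=(abs(L[:,0])<17)&(abs(L[:,1])<75)&(z>-75)&(z<48)
    Q=np.c_[L[k,1],z[k]];
    k2=p[2]+19+Q[:,1]>6;
    W=Q[k2]
    def res(x):
        c,sn=np.cos(x[0]),np.sin(x[0]);D=W-x[1:];u=np.c_[c*D[:,0]+sn*D[:,1],-sn*D[:,0]+c*D[:,1]]
        q=np.abs(u)-30;return np.hypot(np.maximum(q[:,0],0),np.maximum(q[:,1],0))+np.minimum(np.max(q,1),0)
    best=None
    for t in np.radians(np.arange(th0-40,th0+50,10)):
        c,sn=np.cos(t),np.sin(t);x0=[t,c*shift[0]-sn*shift[1],sn*shift[0]+c*shift[1]]
        r=least_squares(res,x0,loss="soft_l1",f_scale=2)
        if best is None or r.cost<best.cost:best=r
    return np.degrees(best.x[0]),best.x[1:],best.cost/len(W),len(W),g
E
python3 - <<'E'
from h import *
t=tilt();print(t[:4])
E
```

```text
(np.float64(-0.20530869091208553), array([-12.33574802, -12.71587273]), np.float64(1.0162129576013321), 370)
```

Request:
move_arm(
  plan=[
    [[-1.7,-1.9,0],0,1],
    [[-1.7,-1.9,0],0,1],
    [[-1.6,-1.9,0],0,1],
    [[0,0,0],0,1],
    [[0,0,0],0,1],
  ],
)

```text
time_s: 10.4
ee_pos: [408.1, 176.1, 110.9]
ee_rot: [180.0, -0.0, 95.3]
force: [0.2, -0.5, -3.5]
gripper_width: 39.9
gripper_force: 12.0
```

Run:
```python
from h import *
t=tilt();print(t[:4],env.state()["ee_pos"].__repr__())
```

```text
(np.float64(-0.21698033138379919), array([-12.69070778, -12.54334818]), np.float64(0.8641457580654051), 412) array([408.79776956, 176.57541789, 111.09321233])
```

Request:
move_arm(
  plan=[
    [[0,0,-2],0,1],
    [[0,0,-2],0,1],
    [[0,0,-1.3],0,1],
    [[0,0,0],0,1],
    [[0,0,-0.3],0,1],
  ],
)

```text
time_s: 10.95
ee_pos: [409.1, 176.9, 55.3]
ee_rot: [179.9, -0.0, 95.3]
force: [0.4, 0.1, -0.0]
gripper_width: 40.1
gripper_force: 12.0
```

Request:
move_arm(
  plan=[
    [[0,0,-0.2],0,1],
    [[0.03,-0.34,-0.13],0,1],
    [[0.03,-0.34,-0.14],0,1],
    [[0.03,-0.31,-0.19],0,1],
    [[0.03,-0.31,-0.19],0,1],
  ],
)

```text
time_s: 11.45
ee_pos: [410.4, 163.7, 48.0]
ee_rot: [179.8, -0.1, 95.3]
force: [-2.0, 0.8, 3.4]
gripper_width: 40.2
gripper_force: 12.0
```

Run:
```python
from h import *
t=tilt();s=env.state();print(t[:4],np.round(s["ee_pos"],1),np.round(s["force"],1))
```

```text
(np.float64(17.99597124787105), array([ -6.67867719, -11.78366466]), np.float64(1.2381450341332108), 374) [410.4 163.3  47.7] [-1.2 -0.4  5.7]
```

Request:
move_arm(
  plan=[
    [[0.02,-0.27,-0.25],0,1],
    [[0.03,-0.27,-0.25],0,1],
    [[0.02,-0.18,-0.22],0,1],
    [[0.02,-0.1,-0.15],0,1],
    [[0,0,0],0,1],
  ],
)

```text
time_s: 12.0
ee_pos: [411.2, 154.8, 38.4]
ee_rot: [179.9, 0.0, 95.3]
force: [1.4, -3.8, 4.7]
gripper_width: 40.0
gripper_force: 12.0
```

Run:
```python
from h import *
t=tilt(20);s=env.state();print(t[:4],np.round(s["ee_pos"],1),np.round(s["force"],1))
```

```text
(np.float64(35.266520062271084), array([ -2.89119264, -10.96687612]), np.float64(5.320341940655785), 341) [411.2 154.8  38.4] [ 0.6 -3.5  5.7]
```

Request:
move_arm(
  plan=[
    [[0.01,-0.12,-0.25],0,1],
    [[0.01,-0.1,-0.22],0,1],
    [[0.02,-0.2,-0.15],0,1],
    [[0.02,-0.3,-0.1],0,1],
    [[0,0,0],0,1],
  ],
)

```text
time_s: 12.55
ee_pos: [411.4, 148.6, 31.0]
ee_rot: [179.9, -0.1, 95.2]
force: [-0.7, 2.1, 6.3]
gripper_width: 40.1
gripper_force: 12.0
```

Run:
```python
from h import *
t=tilt(40,(-9,-7));s=env.state();print(t[:4],np.round(s["ee_pos"],1),np.round(s["force"],1))
```

```text
(np.float64(42.7884724385253), array([ 1.10950635, -7.27549402]), np.float64(5.392064293406555), 312) [411.4 148.6  31. ] [-0.4  1.   5.2]
```

Request:
move_arm(
  plan=[
    [[0.05,-0.56,-0.05],0,1],
    [[0.05,-0.56,-0.08],0,1],
    [[0.04,-0.45,-0.13],0,1],
    [[0.04,-0.45,-0.15],0,1],
    [[0,0,0],0,1],
  ],
)

```text
time_s: 13.1
ee_pos: [413.3, 127.0, 26.4]
ee_rot: [179.9, 0.0, 95.3]
force: [2.8, 0.1, 1.7]
gripper_width: 40.0
gripper_force: 12.0
```

Run:
```python
from h import *
t=tilt(50,(-6,-6));s=env.state();print(t[:4],np.round(s["ee_pos"],1),np.round(s["force"],1))
```

```text
(np.float64(62.01222323936082), array([ 5.59048593, -7.71094399]), np.float64(3.5079051595849546), 322) [413.2 127.   26.4] [ 2.9 -0.8  2.3]
```

Request:
move_arm(
  plan=[
    [[0.04,-0.43,-0.2],0,1],
    [[0.04,-0.43,-0.22],0,1],
    [[0.03,-0.38,-0.27],0,1],
    [[0.03,-0.38,-0.28],0,1],
    [[0,0,0],0,1],
  ],
)

```text
time_s: 13.65
ee_pos: [413.9, 110.7, 16.4]
ee_rot: [-180.0, 0.0, 95.3]
force: [2.7, -0.4, 1.4]
gripper_width: 39.9
gripper_force: 12.0
```

Run:
```python
from h import *
t=tilt(75,(-6,-6));s=env.state();print(t[:4],np.round(s["ee_pos"],1),np.round(s["force"],1))
```

```text
(np.float64(79.80344072520386), array([10.53097379, -2.72626392]), np.float64(2.780571515386435), 343) [413.5 110.7  16.4] [ 2.7 -1.   1.5]
```

Request:
move_arm(
  plan=[
    [[0.03,-0.3,-0.25],0,1],
    [[0.02,-0.25,-0.3],0,1],
    [[0.01,-0.1,-0.2],0,1],
    [[0,0,0],0,1],
  ],
)

```text
time_s: 14.1
ee_pos: [413.9, 104.2, 8.8]
ee_rot: [-179.9, 0.0, 95.3]
force: [2.4, -1.4, 1.7]
gripper_width: 39.7
gripper_force: 12.0
```

Run:
```python
from h import *
t=tilt(85,(-3,-6));s=env.state();print(t[:4],np.round(s["ee_pos"],1),np.round(s["force"],1))
```

```text
(np.float64(89.51684365552309), array([11.92957175,  0.51845573]), np.float64(2.40891306181756), 300) [413.7 104.4   8.9] [ 1.4 -1.   1. ]
```

Request:
move_arm(
  plan=[
    [[0,0,0],0,0.3],
    [[0,0,0],0,0.3],
    [[0,0,0.8],0,0.3],
    [[-0.1,1.2,0.8],0,0.3],
    [[0,0,0],0,0.3],
  ],
)

```text
time_s: 14.65
ee_pos: [414.4, 118.3, 26.6]
ee_rot: [179.8, -0.0, 95.4]
force: [-0.1, 0.4, -0.3]
gripper_width: 63.9
gripper_force: 0.0
```

Run:
```python
from h import *
t=tilt(90,(0,-12));s=env.state();print(t[:4],np.round(s["ee_pos"],1),np.round(s["force"],1),s["gripper_width"])
f=env.grab_frame("top");g=t[4]
a=cv2.resize(f["frame"][170:260,200:300],None,fx=4,fy=4,interpolation=cv2.INTER_CUBIC)
b=cv2.resize(g["frame"][140:240,185:285],None,fx=4,fy=4,interpolation=cv2.INTER_CUBIC)
o=np.zeros((400,800,3),np.uint8);o[:360,:400]=a;o[:,400:]=b;cv2.imwrite("pics/c5.png",o[:,:,::-1])
```

```text
(np.float64(89.56016852295751), array([ -1.08132529, -17.10891231]), np.float64(3.902943340981473), 372) [414.1 117.8  26.1] [ 0.  -0.2  0.1] 63.43508739893329
```

View pics/c5.png

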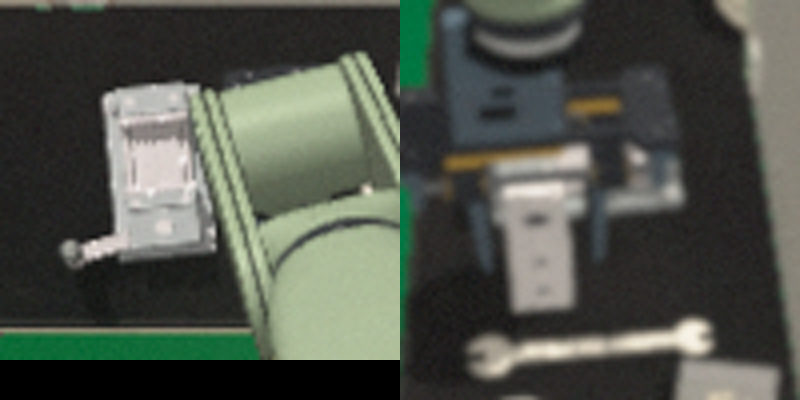

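The block stands on the bench with the two ports (540,262 / 543,290) toward −y and the bore on top: tipped correctly. Regrip it and lift.

Request:
move_arm(
  plan=[
    [[0,0,0],0,1],
    [[0,0,0],0,1],
    [[0,0,0],0,1],
    [[0,0,0],0,1],
    [[0,0,0],0,1],
  ],
  squeeze=20,
)

```text
time_s: 15.25
ee_pos: [413.0, 116.7, 25.1]
ee_rot: [-179.9, 0.0, 95.3]
force: [-0.8, -0.3, -1.1]
gripper_width: 39.9
gripper_force: 20.0
```

Request:
move_arm(
  plan=[
    [[0,0,0],0,1],
    [[0,0,1],0,1],
    [[0,0,3],0,1],
    [[0,0,3],0,1],
    [[0,0,0],0,1],
  ],
)

```text
time_s: 15.75
ee_pos: [416.5, 117.6, 98.7]
ee_rot: [179.5, -0.1, 95.3]
force: [0.9, 1.3, -4.5]
gripper_width: 40.3
gripper_force: 20.0
```

Run:
```python
from h import *
t=tilt(90,(0,-14));s=env.state();print(t[:4],np.round(s["ee_pos"],1),np.round(s["force"],1),s["gripper_width"])
```

```text
(np.float64(90.09330119325226), array([ -0.17680974, -14.16311853]), np.float64(1.6916647830747233), 432) [414.9 117.2  96.8] [-0.   0.3 -5.1] 40.384292117896855
```

Request:
move_arm(
  plan=[
    [[1.1,2.6,0.5],0,1],
    [[1.1,2.6,0],0,1],
    [[1.1,2.6,0],0,1],
    [[1.1,2.7,0],0,1],
    [[0,0,0],0,1],
  ],
)

```text
time_s: 16.3
ee_pos: [458.6, 224.6, 98.6]
ee_rot: [180.0, -0.1, 95.4]
force: [0.4, 0.4, -4.7]
gripper_width: 39.9
gripper_force: 20.0
```

Request:
move_arm(
  plan=[
    [[0,0,0],0,1],
    [[0,0,-1.5],0,1],
    [[0,0,-1],0,1],
    [[0,0,0],0,1],
    [[0,0,0],0,1],
  ],
)

```text
time_s: 16.8
ee_pos: [457.1, 221.3, 74.9]
ee_rot: [-179.9, 0.0, 95.3]
force: [0.6, 0.9, -3.9]
gripper_width: 39.9
gripper_force: 20.0
```

Run:
```python
from h import *
t=tilt(90,(0,-14));s=env.state();print(t[:4],np.round(s["ee_pos"],1),np.round(s["force"],1),s["gripper_width"])
g=t[4]
b=cv2.resize(g["frame"][130:210,195:275],None,fx=7,fy=7,interpolation=cv2.INTER_CUBIC)
# projected vise marks
def px(p):
    k,D=K(g);Rm=Rc(g).T;return cv2.projectPoints(np.array([p],float),cv2.Rodrigues(Rm)[0],-Rm@np.array(g["position"],float),k,D)[0][0,0]
for p in[(20,-28,34),(50,-28,34),(20,28,34),(50,28,34),(-81,-28,34),(-51,-28,34),(-86,-40,10),(52,-40,10)]:
    w=V(p[:2],(460.7,221.0),5.2);u=(px((*w,p[2]))-[195,130])*7+3;cv2.circle(b,tuple(int(i) for i in u),3,(255,0,0),-1)
cv2.imwrite("pics/c6.png",b[:,:,::-1])
```

```text
(np.float64(90.16093110908415), array([ -0.56585553, -17.39273361]), np.float64(4.9598992125165315), 380) [457.5 221.6  75.4] [ 0.8 -0.6 -5.1] 39.74789419256258
```

View pics/c6.png

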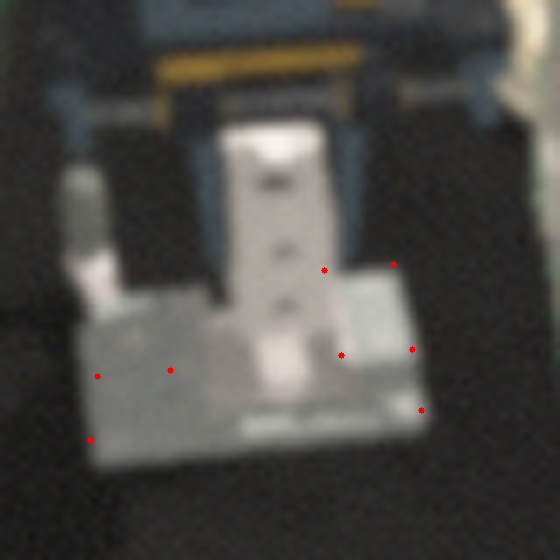

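Request:
move_arm(
  plan=[
    [[0,-0.1,-1],0,1],
    [[0,0,-1],0,1],
    [[0,0,-0.5],0,1],
    [[0,0,-0.2],0,1],
    [[0,0,0],0,1],
  ],
)

```text
time_s: 17.35
ee_pos: [457.3, 220.8, 47.8]
ee_rot: [-180.0, 0.0, 95.3]
force: [-0.2, -0.6, -5.0]
gripper_width: 40.0
gripper_force: 20.0
```

Request:
move_arm(
  plan=[
    [[0,0,-0.1],0,1],
    [[0,0,-0.1],0,1],
    [[0,0,0],0,1],
  ],
)

```text
time_s: 17.65
ee_pos: [457.6, 220.9, 46.4]
ee_rot: [180.0, -0.0, 95.3]
force: [0.0, 0.2, -3.8]
gripper_width: 39.8
gripper_force: 20.0
```

Request:
move_arm(
  plan=[
    [[0,0,-0.1],0,1],
    [[0,0,0],0,1],
  ],
)

```text
time_s: 17.85
ee_pos: [457.5, 220.9, 45.3]
ee_rot: [180.0, -0.0, 95.3]
force: [0.1, 0.3, -5.4]
gripper_width: 39.8
gripper_force: 20.0
```

Request:
move_arm(
  plan=[
    [[0,0,-0.1],0,1],
    [[0,0,0],0,1],
  ],
)

```text
time_s: 18.05
ee_pos: [457.6, 220.9, 45.1]
ee_rot: [180.0, -0.0, 95.3]
force: [-1.5, -0.6, 3.2]
gripper_width: 39.9
gripper_force: 20.0
```

Request:
move_arm(
  plan=[
    [[0,0,0],0,0.3],
    [[0,0,0],0,0],
    [[0,0,0],0,0],
    [[0,0,0],0,0],
    [[0,0,2.5],0,0],
  ],
)

```text
time_s: 18.55
ee_pos: [455.3, 219.9, 67.0]
ee_rot: [-179.6, 0.1, 95.3]
force: [-0.6, 0.7, -0.1]
gripper_width: 76.8
gripper_force: 0.0
```

Request:
move_arm(
  plan=[
    [[0,0,2.5],0,0],
    [[0,0,2.5],0,0],
    [[-2.8,2.2,0],0,0],
    [[-2.8,2.2,0],0,0],
    [[-2.8,2.3,0],0,0],
  ],
)

```text
time_s: 19.05
ee_pos: [372.8, 288.3, 119.5]
ee_rot: [180.0, -0.0, 95.2]
force: [0.1, 0.4, -0.1]
gripper_width: 91.2
gripper_force: 0.0
```

Request:
move_arm(
  plan=[
    [[0,0,0],0,0],
    [[0,0,-2],0,0],
    [[0,0,0],0,0],
  ],
)

```text
time_s: 19.35
ee_pos: [372.6, 286.8, 97.7]
ee_rot: [-179.8, 0.1, 95.3]
force: [-0.0, -0.6, 0.5]
gripper_width: 91.1
gripper_force: 0.0
```

Run:
```python
from h import *
s=env.state();print(np.round(s["ee_pos"],1),np.round(s["force"],1),s["gripper_width"])
g=env.grab_frame("side");P=cloud(g)
b=cv2.resize(g["frame"][120:220,185:285],None,fx=6,fy=6,interpolation=cv2.INTER_CUBIC)
cv2.imwrite("pics/c7.png",b[:,:,::-1])
k=P[(P[...,1]>255)&(P[...,1]<320)&(P[...,0]>340)&(P[...,0]<410)&(P[...,2]>35)&(P[...,2]<72)];print(len(k),np.round(np.median(k,0),1),np.round(k.min(0)),np.round(k.max(0)))
n,c,r,_=top_rect(g,80,190,(460,221),45);print(n,c,np.round(r[0],1),np.round(r[1],1),round(r[2],1))
```

```text
[372.6 286.8  97.7] [-0.  -0.6  0.5] 91.06903091404997
52 [376.8 274.6  52.3] [367. 271.  35.] [383. 288.  65.]
168 [457.7 216.6] [457.5 217.2] [59.6 40.1] 89.4
```

View pics/c7.png

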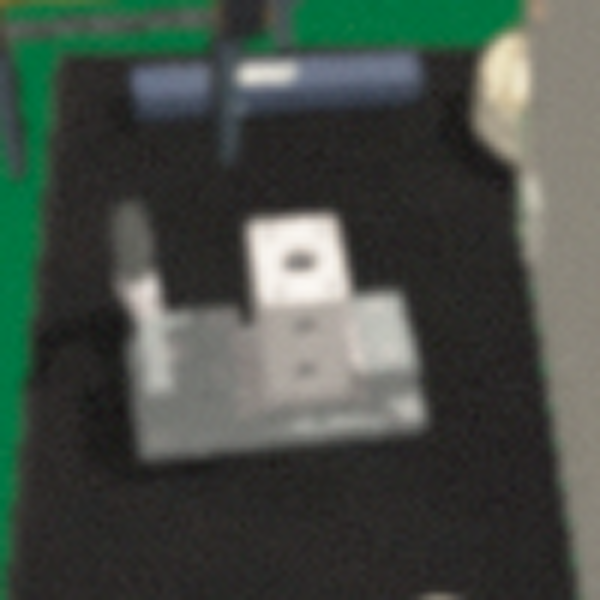

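The flange face (bore at 300,262) looks up, ports toward −y, and the block stands between the jaws. Now I'll grip the knob and close the vise.

Request:
move_arm(
  plan=[
    [[0.1,0.1,-2],0,0],
    [[0,0,-2],0,0],
    [[0,0,-1.5],0,0],
    [[0,0,-0.4],0,0.5],
    [[0,0,0],0,1],
  ],
  squeeze=20,
)

```text
time_s: 19.9
ee_pos: [375.0, 288.6, 40.4]
ee_rot: [-180.0, 0.0, 95.3]
force: [0.1, -0.7, 0.3]
gripper_width: 78.2
gripper_force: 0.0
```

Request:
move_arm(
  plan=[
    [[0,0,0],0,1],
    [[0,0,0],0,1],
    [[0,0,0],0,1],
    [[0,0,0],0,1],
    [[0,0,0],0,1],
  ],
)

```text
time_s: 20.4
ee_pos: [374.6, 288.9, 40.5]
ee_rot: [180.0, -0.0, 95.3]
force: [0.2, 0.3, 0.7]
gripper_width: 37.9
gripper_force: 0.0
```

Request:
move_arm(
  plan=[
    [[0,0,0],0,1],
    [[0,0,0],0,1],
    [[0,0,0],0,1],
    [[0,0,0],0,1],
    [[0,0,0],0,1],
  ],
)

```text
time_s: 20.9
ee_pos: [374.0, 288.9, 40.2]
ee_rot: [-180.0, -0.0, 95.3]
force: [-2.6, 1.3, 1.5]
gripper_width: 16.4
gripper_force: 20.0
```

Request:
move_arm(
  plan=[
    [[0.31,0.09,0],0,1],
    [[0.64,0.14,0],0,1],
    [[0.65,0.09,0],0,1],
    [[0.65,0.03,0],0,1],
    [[0.66,-0.02,0],0,1],
  ],
)

```text
time_s: 21.4
ee_pos: [401.9, 292.5, 40.0]
ee_rot: [-179.8, -0.0, 95.2]
force: [-7.7, 2.9, 2.5]
gripper_width: 15.9
gripper_force: 20.0
```

Request:
move_arm(
  plan=[
    [[0.65,-0.09,0],0,1],
    [[0.64,-0.14,0],0,1],
    [[0.62,-0.19,0],0,1],
    [[0.61,-0.25,0],0,1],
    [[0.3,-0.15,0],0,1],
  ],
)

```text
time_s: 21.9
ee_pos: [430.4, 284.2, 39.9]
ee_rot: [-179.8, -0.0, 95.2]
force: [-6.0, 3.7, 2.2]
gripper_width: 16.4
gripper_force: 20.0
```

Request:
move_arm(
  plan=[
    [[0.28,-0.15,0],0,1],
    [[0.28,-0.17,0],0,1],
    [[0.27,-0.18,0],0,1],
    [[0,0,0],0,1],
  ],
)

```text
time_s: 22.3
ee_pos: [438.1, 279.2, 39.9]
ee_rot: [-179.7, -0.0, 95.2]
force: [-6.7, 4.1, 2.3]
gripper_width: 16.1
gripper_force: 20.0
```

Request:
move_arm(
  plan=[
    [[0.2,-0.15,0],0,1],
    [[0.2,-0.15,0],0,1],
    [[0,0,0],0,1],
  ],
  squeeze=40,
)

```text
time_s: 22.6
ee_pos: [439.5, 278.2, 39.9]
ee_rot: [-179.5, -0.3, 94.9]
force: [-13.9, 12.1, 3.9]
gripper_width: 16.2
gripper_force: 40.0
```

Request:
move_arm(
  plan=[
    [[0.2,-0.15,0],0,1],
    [[0.2,-0.15,0],0,1],
    [[0,0,0],0,1],
  ],
)

```text
time_s: 22.9
ee_pos: [441.1, 276.6, 39.8]
ee_rot: [-179.2, -0.4, 94.9]
force: [-21.0, 18.8, 7.0]
gripper_width: 16.0
gripper_force: 40.0
```

Request:
move_arm(
  plan=[
    [[0.12,-0.1,0],0,1],
    [[0,0,0],0,1],
  ],
)

```text
time_s: 23.1
ee_pos: [441.4, 276.4, 39.8]
ee_rot: [-179.1, -0.5, 94.8]
force: [-23.7, 20.8, 7.0]
gripper_width: 15.9
gripper_force: 40.0
```

Request:
move_arm(
  plan=[
    [[-0.3,0.23,0],0,1],
    [[-0.2,0.15,0],0,1],
    [[0,0,0],0,1],
  ],
)

```text
time_s: 23.4
ee_pos: [439.6, 277.8, 39.9]
ee_rot: [-179.5, -0.2, 95.1]
force: [-13.4, 10.9, 4.0]
gripper_width: 16.0
gripper_force: 40.0
```

Request:
move_arm(
  plan=[
    [[-0.3,0.2,0],0,1],
    [[0,0,0],0,0],
    [[0,0,0],0,0],
    [[0,0,0],0,0],
    [[0,0,0],0,0],
  ],
)

```text
time_s: 23.9
ee_pos: [441.9, 277.7, 40.3]
ee_rot: [179.9, 0.0, 95.3]
force: [0.2, -0.3, 0.5]
gripper_width: 44.9
gripper_force: 0.0
```

Request:
move_arm(
  plan=[
    [[0,0,0],0,0],
    [[0,0,2],0,0],
    [[0,0,4],0,0],
    [[-1,3,4],0,0],
    [[-3,4,2],0,0],
  ],
)

```text
time_s: 24.4
ee_pos: [406.8, 345.5, 161.9]
ee_rot: [179.6, -0.2, 95.1]
force: [1.0, 2.4, 0.2]
gripper_width: 84.6
gripper_force: 0.0
```

Request:
move_arm(
  plan=[
    [[-4,4,0],0,0],
    [[-4,4,0],0,0],
    [[-4,4,0],0,0],
    [[0,0,0],0,0],
    [[0,0,0],0,0],
  ],
)

```text
time_s: 24.9
ee_pos: [297.0, 450.8, 157.9]
ee_rot: [180.0, 0.0, 95.5]
force: [-0.4, -0.3, 0.3]
gripper_width: 90.9
gripper_force: 0.0
```

Run:
```python
from h import *
s=env.state();print(s["time_s"],np.round(s["ee_pos"],1),np.round(s["force"],1),s["gripper_width"])
f=env.grab_frame("top");g=env.grab_frame("side")
for q in(f,g):
  for lo in(190,210):
    n,c,r,_=top_rect(q,80,lo,(460,221),48);print(lo,n,c,np.round(r[0],1),np.round(r[1],1),round(r[2],1))
P=cloud(f);k=P[(P[...,1]>258)&(P[...,1]<320)&(P[...,0]>360)&(P[...,0]<480)&(P[...,2]>55)&(P[...,2]<75)];print(len(k),np.round(np.median(k,0),1) if len(k) else"")
a=cv2.resize(f["frame"][175:255,200:300],None,fx=4,fy=4,interpolation=cv2.INTER_CUBIC)
b=cv2.resize(g["frame"][130:230,185:285],None,fx=4,fy=4,interpolation=cv2.INTER_CUBIC)
o=np.zeros((400,800,3),np.uint8);o[:320,:400]=a;o[:,400:]=b;cv2.imwrite("pics/c8.png",o[:,:,::-1])
```

```text
24.9 [297.  450.8 157.9] [-0.4 -0.3  0.3] 90.88019965334209
190 230 [463.2 223.8] [458.8 223.5] [80.4 61.2] 3.5
210 192 [462.1 222.7] [461.9 223.2] [39.7 59.8] 6.6
190 170 [459.9 217.6] [460.3 217.3] [59.7 40. ] 89.3
210 133 [459.9 218.1] [460.6 219. ] [37.1 56.4] 4.4
24 [438.6 272.1  64.2]
```

View pics/c8.png

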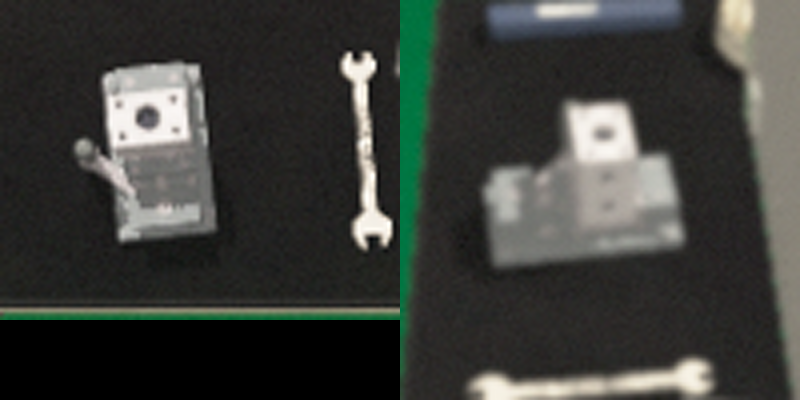

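The flange face is up (bore at 147,117 with four screw holes). The block is within about 0.5 mm of its original centre, and the knob is back at, or slightly past, its clamped position. The bystanders in view, including the spanner, have not moved, so I'm handing in.

```bash
python3 -c "
from workcell import env
print(env.job_done())"
```

```text
the job is handed in; nothing more can be done
None
```

The job is handed in: the block sits flange face up on the bed, within about 0.5 mm of its starting centre, and is clamped with the lever back at, or slightly past, its start position (about 25 s used; no verdict was returned).

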